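# Roll the spare vial up to its parking stop

## Robot

A 6-joint arm with a two-finger parallel gripper is mounted at the origin on the work surface. World frame = base frame: x ahead of the robot, y to its left, z up, the work surface at z = 0. Lengths are in m, angles in rad, forces in N, time in s.
With the tool pointing down it reaches from about 0.4 to 0.825 m from the base axis. Payload 7 kg.
Tool frame: the origin (TCP) lies at the very end of the fingers, on their centre line; the grasp point (between the pads) lies 19 mm behind it; z points along the fingers, y is the direction in which the jaws open and shut (so a half turn about z gives the same grasp; the last joint's range is limited). The gripper opens to 85 mm and grips with 20 to 120 N. Pads are 22 mm wide; open, the fingers measure 114 mm over their backs; the gripper's body (76 mm by 85 mm) begins 54 mm behind the grasp point. The pads swing forward as they close: fully open they stand 13 mm farther back than shut.
Start: joints at [1.492, 0.359, 0.012, 0, -1.224, -0.288], TCP at [0.242, 0.63, 0.231] pointing down, gripper open.
Joint ranges: [-3.07, 3.07], [-1.43, 2.12], [-1.02, 1.25], [-3.03, 1.67], [-3.05, -0], [-3.03, 3.03]. Speed limits (rad/s): [2.39, 2.39, 3.01, 3.14, 3.14, 3.14].

## Interface

Orientations are given as [roll, pitch, yaw] about the fixed x, y, z axes, in that order (R = Rz(yaw) Ry(pitch) Rx(roll)).
In Python, from station import observe, optics, arm, models gives the robot as it stands.
- The arm moves only by the tool jog_arm, never from a script. Its argument "moves" is text: rows parted by semicolons, each of 7 numbers parted by spaces: the turn, a rotation vector about the world's x, y, z scaled (see below), then the shift along the world's x, y, z scaled (see below), then the gripper command: -1 is shut, 1 is fully open, values between are in proportion. A call has 1 to 8 rows; each row shifts and turns the commanded pose from where the row before left it; what a row does not reach is not made up. The controller multiplies each number of a shift by 100 cm and each number of a turn by 30 degrees. A row lasts 1/8 s, in which the tool goes at most 62.5 mm and 10.7 degrees, less where a joint would pass 70% of its speed; a pose out of reach is approached as far as the arm can. A call with a number of a shift or a turn outside -1 to 1 is refused whole. A call with a gripper value outside its range is refused whole. The fingers move at their own pace and stop on an object; "newtons" is the grip in N (left out, the last holds). Time passes only in rows, so rows that do not move let the fingers close. It gives the time, the measured TCP pose, the force and the opening at its end, in the units of the state.
- observe(): the state, without advancing time (a new reading comes with each control period).
- optics.snapshot(name): name is "scene" or "top" or "wrist"; returns a dict with "frame" (480x640x3 uint8, blue, green, red), "intrinsics" (3x3 intrinsics, pixels), "R" (3x3) and "t" (3): a world point X has camera coordinates R X + t. Camera axes: x right, y down, z forward; pixel columns grow to the right and rows downward; lengths in m; the calibration is good to about 2 mm. A picture is of the moment at which its call begins. There is no depth.
- arm.close_job(): hands the job in, once; it reports no verdict.
Trained networks look in the newest picture that a camera, given by its name, has taken for a name from the list of things; names that differ only in an ending like _2 or _b are one class to them, and where a whole thing is asked for, a point or a joint stands for the part that bears it (a point fixed in the world has none). Each returns a list of dicts, best first, with "score" (0 to 1); they miss things now and then, are a little off and sometimes report something else, mostly with a low value. They report only what shows in the picture. A call takes as long as a camera call. They do not tell look-alikes from the thing itself.
- models.find_in(camera, target): "box" ([left, top, right, bottom] in pixels, round what is visible of it).
- models.mark_of(camera, target): "position" ([column, row] in pixels: a listed point, or the origin of a listed thing).
The state is a dict: "clock": time; "qpos": joint angles; "joint_vel": joint speeds; "joint_efforts": joint torques, N m; "tool_pos": TCP position; "tool_rot": TCP orientation; "contact_force": force on the tool from outside, world axes, zero at the start; "moment": the same for the moment, N m; "grip_width": opening from 0.0 (shut) to 1.0 (fully open).
Only numpy, scipy, OpenCV 4.12 (cv2) and the standard library are available. Lean on these libraries where they do the work, as an engineer would, in place of code of your own. Each camera call takes 0.05 s, during which the arm holds its last target. There are 200 camera calls.

## Task

A spare glass vial has rolled down to the front lip of the sloping dispenser lane: take the wooden paddle from its slotted stand and with it roll the vial gently up the lane, through between the two ball catches until it lies free behind them against the parking stop, wherever that is clamped. Keep the paddle behind the vial and feel for the stop: do not force the glass, bat it, let it run back down, lift it off the lane or touch it with the gripper. Then put the paddle back upright in its stand, leaving the other things on the desk alone.

Things in the scene. Friction and masses are not known exactly. Their poses are not given: they have to be found in the camera images.
- rack: Fixed plywood vial dispenser with two lanes, 332 mm long, that slope up by 6 deg (0.105 rad) towards its +x. Origin: desk level, on the centre line of the empty working lane, half-way along; x level, up the lane; z up. Lane floor at z = 34 mm + 0.105 x; lane 82 mm wide between rails 16 mm thick, 8 mm above its floor. The other lane (centre y = -98 mm) is full of fixed vials of the same size.
- lane_lip (a point): Middle of the top edge of the working lane's front lip, which is 5 mm thick and stands 6 mm above the lane floor, so that a paddle can pass over it behind the vial.
- park_zone (a point): Middle of the stretch (within 36 mm of here along the lane) where the axis of a parked vial may lie. A U-shaped aluminium parking stop sits across the lane on its rails, clamped anew each time, its place not measured: a rigid cross plate 32 mm high, 17 mm past the parked axis, and a cheek on each rail (30 mm high, black screws to 38 mm), with a sprung steel ball at axis height; 82 mm stay free between the cheeks.
- catch_zone (a point): Middle of the stretch (within 36 mm) where the balls may lie. They meet the vial 43 mm before its parked place; till then it rolls almost freely (rolls back if let go). A steady push of 4 to 8 N squeezes it in between them, 1 to 4 N on through (let go there, it stays gripped: not parked); then it jumps 5 mm clear and meets the rigid plate, where force rises steeply. Parked, it stays with 1 mm of play.
- vial: Straight glass vial with flush white caps, 32 mm diameter, 80 mm long, about 70 g, lying across the working lane, at first against the front lip. Origin: its centre, on its axis (16 mm above the lane floor); its y axis runs along its length; x and z turn with it as it rolls. The glass must not be pushed with more than 20 N; it is moving too fast above about 0.4 m/s.
- paddle: Flat wooden paddle, 10 mm thick, standing upright in the stand: blade 46 mm wide and 52 mm high at the bottom, above it a handle 24 mm wide up to a height of 90 mm, with rounded end to 102 mm; 35 g. Origin: middle of its bottom edge; x is the normal of its flat faces (grip across the 10 mm), y its width, z up the handle. Both faces are alike.
- stand: Fixed wooden block 60 x 90 mm, 38 mm high, with one slot for the paddle, 15 mm (x) by 52 mm (y), 30 mm deep (slot floor 8 mm above the desk). Origin: underside, below the middle of the slot; x across the slot's narrow width, z up.
- ramekin: Bystander: white ceramic pot, 90 mm across, 50 mm high, origin under its centre. Not to be moved.
- bowl: Bystander: small glass bowl, 84 mm across, 36 mm high, origin under its centre. Not to be moved.
- tower_storey: Bystander: finished round storey of a brick tower model, 60 mm across, 48 mm high, origin under its centre. Not to be moved.
Not all that is in view belongs to the job. Of the things that look like the paddle, the smaller one is meant.

How it is judged:
By the outcome, as a careful person would: the job done as asked, in the order asked, and still so for the second after the job is handed in, with the robot touching nothing.
It also fails if it takes over 72 s, if anything falls off the work surface, if the arm or the gripper's body presses on something with over 40 N, if the wrist force passes 120 N, or if a joint passes its speed limit or range.

## Working session

There is one attempt and no reset: what is moved stays moved. The work goes in short steps, Python scripts to look and compute and a tool call to move; the robot and the scene stay as the last step left them, time stands still between calls to the robot, and variables do not carry over. Pictures are saved under pics/ and viewed, about 8 in all and at most 12, crops included, and the job is handed in when it is done.

Besides the shell and the picture viewer there is one more tool, called as name(argument=value, ...) on one line, values as JSON. jog_arm: Moves the arm, as the interface text tells. Its arguments: {"type":"object","properties":{"moves":{"type":"string"},"newtons":{"type":"number"}},"required":["moves"]}

```bash
mkdir -p pics
cat > h.py <<'E'
import numpy as np, cv2
from station import observe, optics, arm, models
def ray(s,px):
    d=np.linalg.inv(s["intrinsics"])@np.array([px[0],px[1],1.]); R=np.array(s["R"]); return -R.T@s["t"], R.T@d
def atz(s,px,z):
    o,d=ray(s,px); return o+d*(z-o[2])/d[2]
def proj(s,X):
    c=np.array(s["R"])@X+s["t"]; p=np.array(s["intrinsics"])@c; return p[:2]/p[2]
E
python3 - <<'E'
from h import *
np.set_printoptions(precision=3,suppress=True)
print(observe()["tool_pos"],observe()["tool_rot"])
S={}
for c in ["scene","top"]:
    s=optics.snapshot(c); S[c]=s; cv2.imwrite(f"pics/{c}0.png",s["frame"]); print(c,-np.array(s["R"]).T@s["t"])
    for n,z in [("rack",0),("lane_lip",.023),("park_zone",.05),("catch_zone",.05),("vial",.034),("paddle",.008),("stand",0),("ramekin",0),("bowl",0),("tower_storey",0)]:
        for m in models.mark_of(c,n)[:2]:
            print(n,round(m["score"],2),np.array(m["position"]),atz(s,m["position"],z))
E
```

```text
[0.242 0.63  0.23 ] [ 3.14  -0.    -0.367]
scene [ 1.384 -0.674  0.798]
rack 0.62 [335.5 244.7] [0.556 0.034 0.   ]
lane_lip 0.61 [280.6 272.8] [ 0.579 -0.137  0.023]
park_zone 0.88 [351.1 212.1] [0.535 0.101 0.05 ]
catch_zone 0.57 [343.9 218.7] [0.545 0.07  0.05 ]
vial 0.59 [285.  262.4] [ 0.568 -0.117  0.034]
paddle 0.68 [179.9 293.4] [ 0.48  -0.321  0.008]
stand 0.63 [179.2 295.4] [ 0.476 -0.322  0.   ]
ramekin 0.91 [381.2 180.7] [0.418 0.316 0.   ]
bowl 0.88 [213.5 368.9] [ 0.694 -0.373  0.   ]
tower_storey 0.64 [440.  202.9] [0.596 0.347 0.   ]
top [ 0.495 -0.025  1.03 ]
rack 0.95 [308.  255.5] [0.55  0.027 0.   ]
lane_lip 0.61 [376.3 245.5] [ 0.571 -0.131  0.023]
park_zone 0.98 [280.9 258.2] [0.541 0.085 0.05 ]
catch_zone 0.65 [283.8 251. ] [0.557 0.079 0.05 ]
catch_zone 0.6 [367.3 247.7] [ 0.564 -0.108  0.05 ]
vial 0.94 [370.3 251.8] [ 0.556 -0.116  0.034]
paddle 0.64 [499.4 304.6] [ 0.436 -0.412  0.008]
paddle 0.52 [461.3 287.8] [ 0.475 -0.326  0.008]
ramekin 0.71 [180. 321.] [0.397 0.326 0.   ]
bowl 0.65 [474.5 197.1] [ 0.687 -0.365  0.   ]
tower_storey 0.72 [175.7 241.4] [0.583 0.341 0.   ]
tower_storey 0.48 [457.7 288.8] [ 0.472 -0.32   0.   ]
```

View pics/scene0.png

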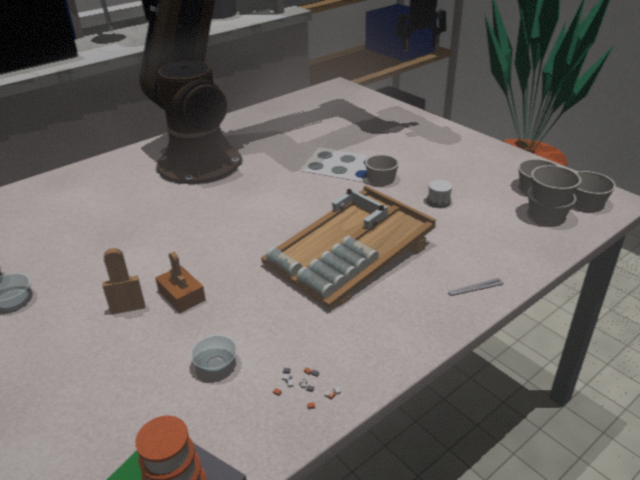

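View pics/top0.png

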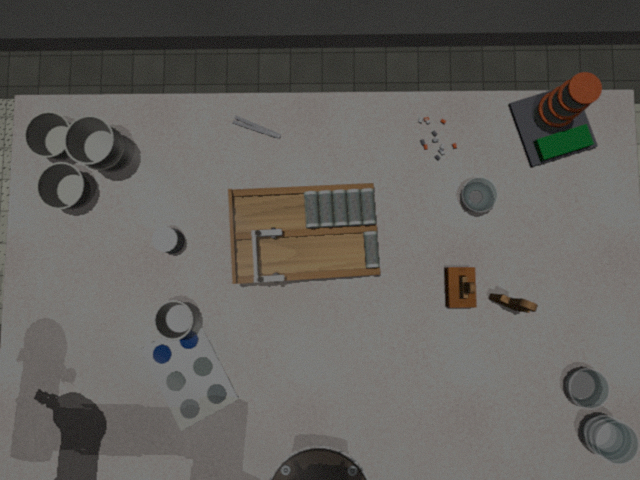

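The rack's +x runs along world +y, with the vial at top-view px (371,250) and the stop at px 256–283. The paddle in the stand is at px (460,288), and the larger look-alike is at (515,300). I'll move over the rack for a wrist view.

jog_arm(moves="0 0 0.058 0.0265 -0.054 0.006 1;0 0 0.058 0.0265 -0.054 0.006 1;0 0 0.058 0.0265 -0.054 0.006 1;0 0 0.058 0.0265 -0.054 0.006 1;0 0 0.058 0.0265 -0.054 0.006 1;0 0 0.058 0.0265 -0.054 0.006 1;0 0 0.058 0.0265 -0.054 0.006 1;0 0 0.058 0.0265 -0.054 0.006 1")

```text
clock: 2.1
tool_pos: [0.4546, 0.1963, 0.28]
tool_rot: [-3.141, -0.001, -0.122]
contact_force: [1.5, 1.3, 0.1]
grip_width: 1.002
```

jog_arm(moves="0 0 0.058 0.0265 -0.054 0.006 0;0 0 0.058 0.0265 -0.054 0.006 0;0 0 0.058 0.0265 -0.054 0.006 0;0 0 0.058 0.0265 -0.054 0.006 0;0 0 0 0 0 0 0")

```text
clock: 2.72
tool_pos: [0.5612, -0.0215, 0.3032]
tool_rot: [3.141, 0.0, -0.007]
contact_force: [0.0, -0.8, 0.2]
grip_width: 0.495
```

Run:
```python
from h import *
np.set_printoptions(precision=3,suppress=True)
s=optics.snapshot("wrist"); o=observe(); print(o["tool_pos"],o["tool_rot"],o["clock"])
cv2.imwrite("pics/w1.png",s["frame"]); R=np.array(s["R"]);print(-R.T@s["t"]); print(R)
for n,z in [("rack",0),("lane_lip",.023),("park_zone",.05),("catch_zone",.05),("vial",.034)]:
    for m in models.mark_of("wrist",n)[:2]: print(n,round(m["score"],2),np.array(m["position"]),atz(s,m["position"],z))
```

```text
[ 0.56  -0.02   0.303] [ 3.141  0.    -0.006] 2.775
[ 0.632 -0.022  0.446]
[[-0.007 -1.     0.001]
 [-0.961  0.007  0.277]
 [-0.277  0.001 -0.961]]
rack 0.56 [277.4 196.8] [0.554 0.032 0.   ]
lane_lip 0.59 [278.5 196.9] [0.558 0.028 0.023]
park_zone 0.75 [210.9 211.3] [0.548 0.095 0.05 ]
catch_zone 0.75 [234.1 207.6] [0.552 0.071 0.05 ]
vial 0.89 [418.  191.8] [ 0.564 -0.12   0.034]
```

View pics/w1.png

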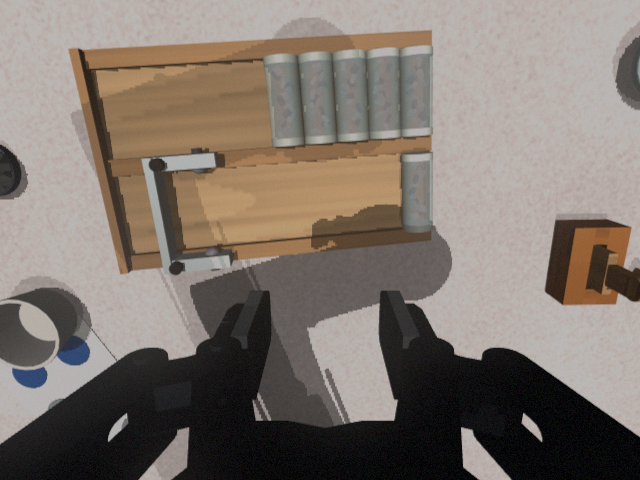

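The wrist view is clear. The rack's front corners are at px (432,31) and (432,240), the vial at (417,192), the stop plate at about (160,215) and the stand on the right. I'll fit the rack pose next.

```bash
cat > fit.py <<'E'
from h import *
from scipy.optimize import least_squares
np.set_printoptions(precision=4,suppress=True)
s=optics.snapshot("wrist")
P=[(-166,57,24.6),(-166,-155,24.6),(-166,-41,24.6),(-145,0,34.8),(166,57,59.4),(166,-155,59.4)]
px=np.array([(432,241),(432,31),(432,152),(417,192),(122,272),(71,50)],float)
P=np.array(P)/1000
def W(p,X): c,s_=np.cos(p[2]),np.sin(p[2]); return np.array([p[0]+c*X[0]-s_*X[1],p[1]+s_*X[0]+c*X[1],X[2]])
r=least_squares(lambda p:np.ravel([proj(s,W(p,X)) for X in P]-px),[.555,.03,1.57],loss="soft_l1")
print(r.x,r.fun.reshape(-1,2))
p=r.x
for q,n in [((164,215),"plate top"),((218,160),"cheekfar front"),((232,259),"cheek near front"),((210,250),"ballnear")]:
  for z in (.072,.08,.088):
    w=atz(s,q,z); d=w[:2]-p[:2]; print(n,z,w,"rack x,y",d@[np.cos(p[2]),np.sin(p[2])],d@[-np.sin(p[2]),np.cos(p[2])])
E
python3 fit.py
```

```text
[0.5523 0.0334 1.6412] [[-0.5299 -0.3253]
 [ 0.3945 -0.1821]
 [-0.1352 -0.9425]
 [-2.7932  0.8602]
 [ 0.2304 -0.5462]
 [ 1.1811  0.712 ]]
plate top 0.072 [0.547  0.1391 0.072 ] rack x,y 0.10585675455737019 -0.0021662447357579068
plate top 0.08 [0.5488 0.1358 0.08  ] rack x,y 0.10240209440297911 -0.003706656567041156
plate top 0.088 [0.5505 0.1325 0.088 ] rack x,y 0.09894743424858804 -0.005247068398324407
cheekfar front 0.072 [0.5996 0.0827 0.072 ] rack x,y 0.04585286328892943 -0.05065142923742555
cheekfar front 0.08 [0.6002 0.0806 0.08  ] rack x,y 0.04368040743283416 -0.05115577639594312
cheekfar front 0.088 [0.6009 0.0784 0.088 ] rack x,y 0.04150795157673891 -0.05166012355446069
cheek near front 0.072 [0.5018 0.076  0.072 ] rack x,y 0.04602850792034346 0.04734231476269471
cheek near front 0.08 [0.5046 0.074  0.08  ] rack x,y 0.04385229876930993 0.044743970079900844
cheek near front 0.088 [0.5073 0.072  0.088 ] rack x,y 0.04167608961827644 0.04214562539710709
ballnear 0.072 [0.5113 0.0973 0.072 ] rack x,y 0.06662938339347567 0.03638574657970896
ballnear 0.08 [0.5138 0.0949 0.08  ] rack x,y 0.06401296060759414 0.0340215293596817
ballnear 0.088 [0.5164 0.0924 0.088 ] rack x,y 0.0613965378217126 0.03165731213965432
```

jog_arm(moves="0 0 0 -0.02 -0.05 0 0;0 0 0 -0.02 -0.05 0 0;0 0 0 -0.02 -0.05 0 0;0 0 0 -0.02 -0.05 0 0;0 0 0 -0.02 -0.05 0 0;0 0 0 0 -0.01 0 0;0 0 0 0 0 0 0")

```text
clock: 3.95
tool_pos: [0.4602, -0.2777, 0.3033]
tool_rot: [-3.141, -0.0, -0.003]
contact_force: [-0.3, 0.6, -0.0]
grip_width: 0.5
```

Run:
```python
from h import *
np.set_printoptions(precision=3,suppress=True)
s=optics.snapshot("wrist"); o=observe(); print(o["tool_pos"],o["tool_rot"],o["clock"])
cv2.imwrite("pics/w2.png",s["frame"])
for n,z in [("paddle",.008),("stand",0)]:
    for m in models.mark_of("wrist",n)[:2]: print(n,round(m["score"],2),np.array(m["position"]),atz(s,m["position"],z))
```

```text
[ 0.46  -0.277  0.303] [-3.141 -0.    -0.002] 4.0
paddle 0.65 [363.7 173.3] [ 0.48  -0.321  0.008]
paddle 0.65 [447.9 203.7] [ 0.446 -0.417  0.008]
stand 0.93 [362.6 171.1] [ 0.482 -0.321  0.   ]
```

View pics/w2.png

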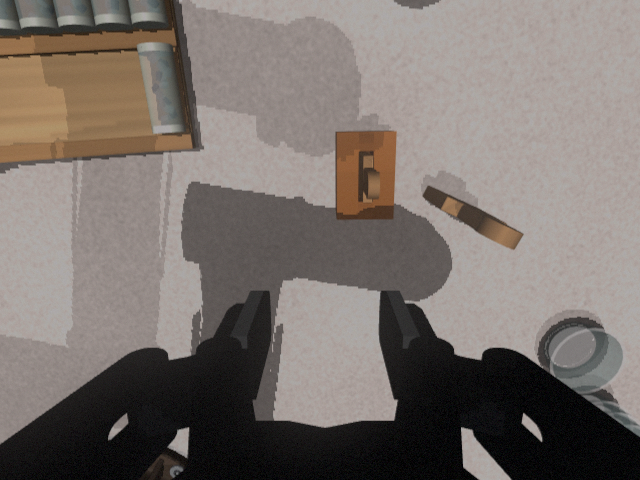

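The stand's top corners are at px (336,131), (395,131), (393,218) and (336,219), and the handle's top is at about (373,183).

Run:
```python
from h import *
np.set_printoptions(precision=4,suppress=True)
s=optics.snapshot("wrist")
c=[atz(s,q,.038) for q in [(336,131),(395,131),(393,218.5),(336,219)]]
print(np.array(c),np.mean(c,0), "left edge",c[0]-c[3],"right",c[1]-c[2])
for q in [(358,152),(375,152),(358,202)]: print("slot",q,atz(s,q,.038))
f=s["frame"][110:240,310:420]; cv2.imwrite("pics/w2c.png",cv2.resize(f,None,fx=5,fy=4.6,interpolation=cv2.INTER_CUBIC))
```

```text
[[ 0.5261 -0.2884  0.038 ]
 [ 0.5261 -0.3473  0.038 ]
 [ 0.4364 -0.3496  0.038 ]
 [ 0.4359 -0.289   0.038 ]] [ 0.4812 -0.3186  0.038 ] left edge [0.0902 0.0007 0.    ] right [0.0897 0.0023 0.    ]
slot (358, 152) [ 0.5056 -0.3108  0.038 ]
slot (375, 152) [ 0.5056 -0.3281  0.038 ]
slot (358, 202) [ 0.4542 -0.312   0.038 ]
```

View pics/w2c.png

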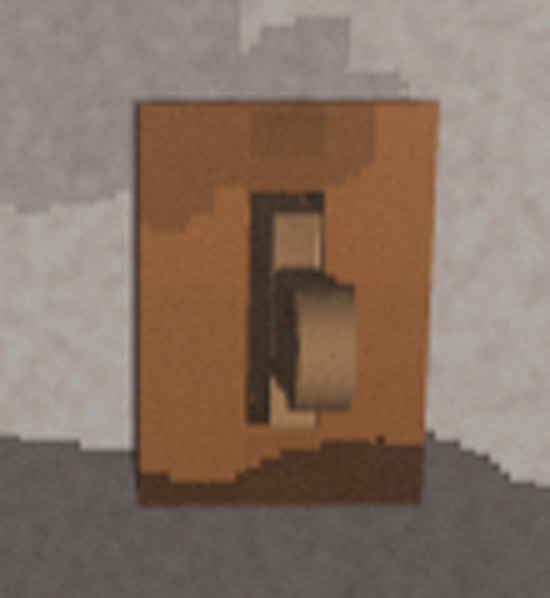

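jog_arm(moves="0 0 0.03 0.021 -0.044 0 0;0 0 0 0 0 -0.06 0;0 0 0 0 0 -0.06 0;0 0 0 0 0 -0.06 0;0 0 0 0 0 -0.037 0;0 0 0 0 0 -0.02 0;0 0 0 0 0 0 0", newtons=60)

```text
clock: 5.03
tool_pos: [0.4805, -0.3207, 0.0647]
tool_rot: [-3.141, 0.003, 0.015]
contact_force: [0.9, 0.0, 1.6]
grip_width: 0.5
```

jog_arm(moves="0 0 0 0 0 0 -1;0 0 0 0 0 0 -1;0 0 0 0 0 0 -1;0 0 0 0 0 0 -1;0 0 0 0 0 0 -1;0 0 0 0 0 0 -1", newtons=60)

```text
clock: 5.78
tool_pos: [0.482, -0.3221, 0.0676]
tool_rot: [3.141, -0.002, 0.014]
contact_force: [0.9, 2.5, 6.2]
grip_width: 0.103
```

jog_arm(moves="0 0 0 0 0 0.02 -1;0 0 0 0 0 0.03 -1;0 0 0 0 0 0.05 -1;0 0 0 0 0 0.04 -1;0 0 0 0 0 0 -1;0 0 0 0 0 0 -1", newtons=80)

```text
clock: 6.52
tool_pos: [0.4806, -0.3217, 0.206]
tool_rot: [-3.141, 0.0, 0.013]
contact_force: [-0.5, -0.2, -0.3]
grip_width: 0.108
```

Run:
```python
from h import *
s=optics.snapshot("scene"); o=observe(); print(o["tool_pos"],o["tool_rot"],o["contact_force"],o["clock"],o["grip_width"])
c=proj(s,np.array(o["tool_pos"])+[0,0,-.02]); print(c)
u,v=c.astype(int); f=s["frame"][v-60:v+60,max(u-80,0):u+80]; cv2.imwrite("pics/s2.png",cv2.resize(f,None,fx=5,fy=5,interpolation=cv2.INTER_CUBIC))
```

```text
[ 0.48034069 -0.32163536  0.20536536] [-3.14078271e+00  1.25090545e-03  1.29614237e-02] [-0.18188004 -0.07138571 -0.75621646] 6.575 0.10373422441979485
[164.58577212 221.59239931]
```

View pics/s2.png

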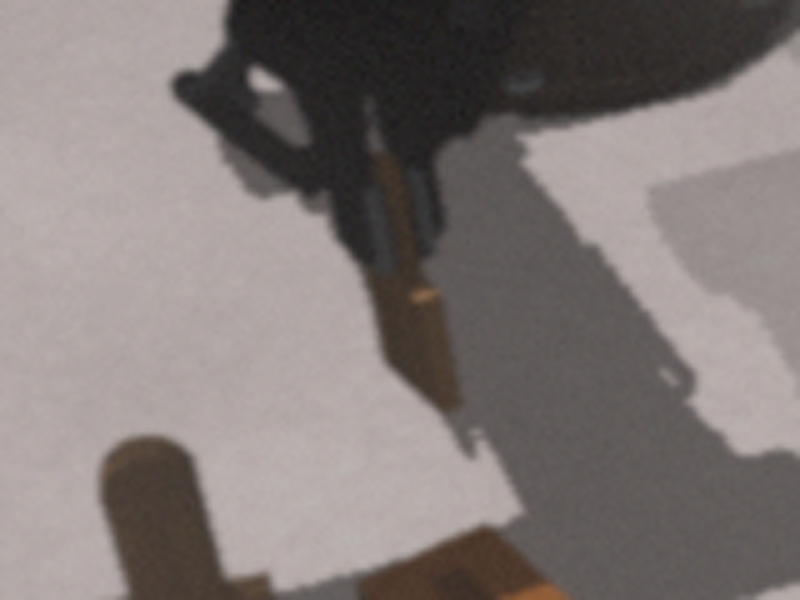

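jog_arm(moves="0 0 0.0273 0.0214 0.0414 0 -1;0 0 0.0273 0.0214 0.0414 0 -1;0 0 0.0273 0.0214 0.0414 0 -1;0 0 0.0273 0.0214 0.0414 0 -1;0 0 0 0 0 -0.04 -1;0 0 0 0 0 -0.04 -1;0 0 0 0 0 -0.036 -1;0 0 0 0 0 0 -1")

```text
clock: 7.58
tool_pos: [0.5637, -0.1563, 0.0865]
tool_rot: [-3.141, 0.008, 0.07]
contact_force: [0.5, -0.3, 0.1]
grip_width: 0.106
```

```bash
cat > st.py <<'E'
from h import *
p=[.5523,.0334,1.6412]
def rk(w): d=np.array(w[:2])-p[:2]; c,s=np.cos(p[2]),np.sin(p[2]); return np.round([d@[c,s],d@[-s,c]],4)
np.set_printoptions(precision=4,suppress=True)
E
python3 - <<'E'
from st import *
s=optics.snapshot("wrist"); o=observe(); print(np.array(o["tool_pos"]),np.array(o["tool_rot"]),rk(o["tool_pos"]),np.array(o["contact_force"]),o["clock"])
cv2.imwrite("pics/w3.png",s["frame"])
s=optics.snapshot("scene")
c=proj(s,np.array(o["tool_pos"])+[0,0,-.03]);u,v=c.astype(int); cv2.imwrite("pics/s3.png",cv2.resize(s["frame"][v-55:v+55,u-60:u+80],None,fx=5,fy=5,interpolation=cv2.INTER_CUBIC))
print(models.mark_of("scene","vial"))
E
```

```text
[ 0.5655 -0.1565  0.0888] [3.1415 0.0043 0.0706] [-0.1903  0.0002] [ 0.3927 -0.2712  0.0237] 7.625
[{'position': [283.3, 262.3], 'score': 0.66}]
```

View pics/s3.png

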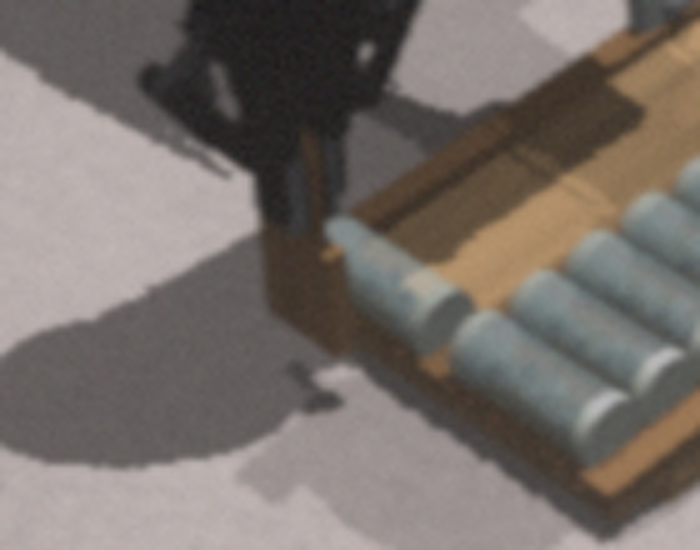

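Run:
```python
from st import *
s=optics.snapshot("scene"); o=observe()
c=proj(s,np.array([ 0.5655,-0.1565,.0588])).astype(int)
C,S=np.cos(p[2]),np.sin(p[2])
def W(x,y,z): return np.array([p[0]+C*x-S*y,p[1]+S*x+C*y,z])
for y in(-.023,.023):
  for z in (.0235,.0265,.0295,.0325): print(y,z,(proj(s,W(-.1953,y,z))-c+[60,55])*5,(proj(s,W(-.1853,y,z))-c+[60,55])*5)
```

```text
-0.023 0.0235 [337.7053 373.0385] [356.2286 362.0101]
-0.023 0.0265 [337.2064 367.3948] [355.7582 356.3767]
-0.023 0.0295 [336.7061 361.7349] [355.2865 350.7274]
-0.023 0.0325 [336.2043 356.059 ] [354.8134 345.0619]
0.023 0.0235 [267.133  323.9702] [285.5661 313.4044]
0.023 0.0265 [266.5469 318.3829] [285.0082 307.8276]
0.023 0.0295 [265.9592 312.7801] [284.4488 302.2353]
0.023 0.0325 [265.3699 307.1616] [283.8878 296.6275]
```

jog_arm(moves="0 0 0 -0.0003 0.004 -0.002 -1;0 0 0 -0.0003 0.004 0 -1;0 0 0 -0.0003 0.004 0 -1;0 0 0 -0.0003 0.004 0 -1;0 0 0 -0.0002 0.003 0 -1;0 0 0 -0.0002 0.003 0 -1;0 0 0 -0.0002 0.003 0 -1;0 0 0 -0.0002 0.003 0.0003 -1")

```text
clock: 8.78
tool_pos: [0.5646, -0.1282, 0.0886]
tool_rot: [3.142, 0.0, 0.07]
contact_force: [-0.1, -1.1, -1.2]
grip_width: 0.107
```

jog_arm(moves="0 0 0 -0.0002 0.003 0.0003 -1;0 0 0 -0.0002 0.003 0.0003 -1;0 0 0 -0.0002 0.003 0.0003 -1;0 0 0 -0.0003 0.004 0 -1;0 0 0 -0.0003 0.004 0 -1;0 0 0 -0.0003 0.004 0 -1;0 0 0 -0.0003 0.004 0 -1;0 0 0 -0.0003 0.004 0.0004 -1")

```text
clock: 9.78
tool_pos: [0.5626, -0.099, 0.0899]
tool_rot: [-3.142, 0.0, 0.071]
contact_force: [0.5, 0.8, -0.2]
grip_width: 0.11
```

Run:
```python
from st import *
s=optics.snapshot("wrist"); o=observe(); print(np.array(o["tool_pos"]),np.array(o["tool_rot"]),rk(o["tool_pos"]),np.array(o["contact_force"]),o["clock"])
cv2.imwrite("pics/w4.png",s["frame"])
s2=optics.snapshot("top")
for c in("wrist","top"):
  for m in models.mark_of(c,"vial")[:2]:
    w=atz(dict(wrist=s,top=s2)[c],m["position"],.04); print(c,m["score"],w,rk(w))
```

```text
[ 0.5626 -0.0987  0.09  ] [-3.1415 -0.0002  0.0707] [-0.1325 -0.001 ] [-0.3683  1.1803  0.5828] 9.825
wrist 0.56 [ 0.5627 -0.0791  0.04  ] [-0.113  -0.0024]
wrist 0.32 [ 0.5634 -0.1     0.04  ] [-0.1339 -0.0017]
```

View pics/w4.png

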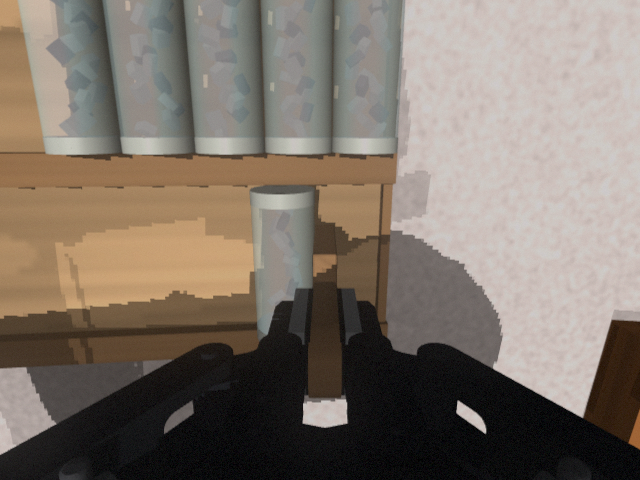

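The view shows the vial rolled off the lip at px (283,255), lying square against the blade. I'll roll it on up.

jog_arm(moves="0 0 0 -0.0004 0.006 0.0002 -1;0 0 0 -0.0004 0.006 0.0002 -1;0 0 0 -0.0004 0.006 0.0003 -1;0 0 0 -0.0004 0.006 0.0003 -1;0 0 0 -0.0004 0.006 0.0003 -1;0 0 0 -0.0004 0.006 0.0003 -1;0 0 0 -0.0004 0.006 0.0003 -1;0 0 0 -0.0004 0.006 0.0004 -1")

```text
clock: 10.98
tool_pos: [0.5593, -0.0509, 0.0922]
tool_rot: [-3.142, 0.0, 0.07]
contact_force: [-0.8, -0.2, 0.3]
grip_width: 0.105
```

jog_arm(moves="0 0 0 -0.0004 0.006 0.0006 -1;0 0 0 -0.0004 0.006 0.0006 -1;0 0 0 -0.0004 0.006 0.0006 -1;0 0 0 -0.0004 0.006 0.0006 -1;0 0 0 -0.0004 0.006 0.0006 -1;0 0 0 -0.0004 0.006 0.0006 -1;0 0 0 -0.0004 0.006 0.0006 -1;0 0 0 -0.0004 0.006 0.0006 -1")

```text
clock: 11.98
tool_pos: [0.5561, -0.0029, 0.0971]
tool_rot: [3.142, -0.0, 0.071]
contact_force: [0.7, -0.6, 0.2]
grip_width: 0.105
```

jog_arm(moves="0 0 0 -0.0003 0.004 0.0004 -1;0 0 0 -0.0003 0.004 0.0004 -1;0 0 0 -0.0003 0.004 0.0004 -1;0 0 0 -0.0003 0.004 0.0004 -1;0 0 0 -0.0003 0.004 0.0004 -1;0 0 0 -0.0003 0.004 0.0004 -1;0 0 0 -0.0003 0.004 0.0004 -1;0 0 0 -0.0003 0.004 0.0004 -1")

```text
clock: 12.98
tool_pos: [0.5538, 0.029, 0.1002]
tool_rot: [-3.142, -0.0, 0.071]
contact_force: [0.8, -0.3, 0.2]
grip_width: 0.11
```

Run:
```python
from st import *
s=optics.snapshot("wrist"); o=observe(); print(np.array(o["tool_pos"]),np.array(o["tool_rot"]),rk(o["tool_pos"]),np.array(o["contact_force"]),o["clock"])
cv2.imwrite("pics/w5.png",s["frame"])
```

```text
[0.5538 0.0293 0.1003] [-3.1415 -0.0002  0.0707] [-0.0042 -0.0013] [ 0.1712 -0.2039 -0.2321] 13.025
```

View pics/w5.png

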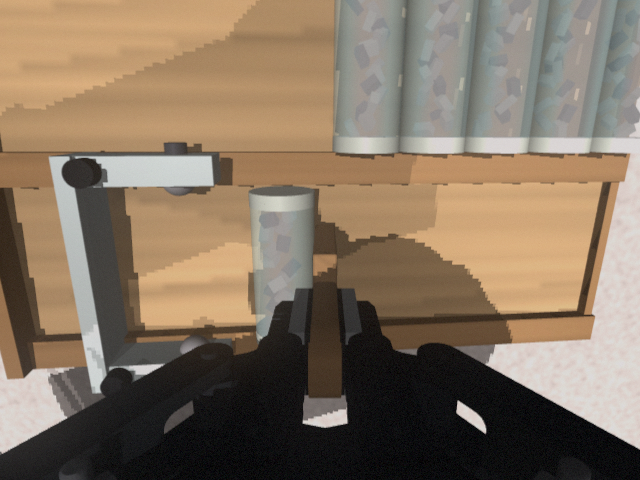

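The vial is at px (282,255), straight, and the balls are at px (178,185) and (198,345), about 28 mm ahead of contact. I'll slow down and watch the force.

jog_arm(moves="0 0 0 -0.0003 0.004 0.0004 -1;0 0 0 -0.0003 0.004 0.0004 -1;0 0 0 -0.0003 0.004 0.0004 -1;0 0 0 -0.0003 0.004 0.0004 -1;0 0 0 -0.0001 0.002 0.0002 -1;0 0 0 -0.0001 0.002 0.0002 -1")

```text
clock: 13.78
tool_pos: [0.5524, 0.0488, 0.1022]
tool_rot: [3.142, 0.0, 0.071]
contact_force: [-0.2, -0.2, 0.7]
grip_width: 0.103
```

jog_arm(moves="0 0 0 -0.0001 0.002 0.0002 -1;0 0 0 -0.0001 0.002 0.0002 -1")

```text
clock: 14.02
tool_pos: [0.5522, 0.0527, 0.1026]
tool_rot: [3.142, 0.0, 0.07]
contact_force: [-0.1, -0.2, -0.8]
grip_width: 0.106
```

jog_arm(moves="0 0 0 -0.0001 0.002 0.0002 -1;0 0 0 -0.0001 0.002 0.0002 -1")

```text
clock: 14.28
tool_pos: [0.5521, 0.0565, 0.1031]
tool_rot: [3.141, 0.0, 0.071]
contact_force: [0.8, -3.7, -0.5]
grip_width: 0.108
```

jog_arm(moves="0 0 0 -0.0001 0.002 0.0002 -1;0 0 0 -0.0001 0.002 0.0002 -1")

```text
clock: 14.52
tool_pos: [0.5518, 0.0606, 0.1034]
tool_rot: [3.141, 0.0, 0.07]
contact_force: [-0.2, -2.5, -0.1]
grip_width: 0.106
```

jog_arm(moves="0 0 0 -0.0001 0.002 0.0002 -1;0 0 0 -0.0001 0.002 0.0002 -1;0 0 0 -0.0001 0.002 0.0002 -1")

```text
clock: 14.9
tool_pos: [0.5515, 0.0669, 0.104]
tool_rot: [-3.142, -0.0, 0.071]
contact_force: [0.7, -0.9, 0.7]
grip_width: 0.107
```

jog_arm(moves="0 0 0 -0.0001 0.002 0.0002 -1;0 0 0 -0.0001 0.002 0.0002 -1;0 0 0 -0.0001 0.002 0.0002 -1;0 0 0 -0.0001 0.002 0.0002 -1")

```text
clock: 15.4
tool_pos: [0.551, 0.0748, 0.1048]
tool_rot: [3.142, 0.0, 0.071]
contact_force: [0.4, -0.9, -0.4]
grip_width: 0.108
```

jog_arm(moves="0 0 0 -0.0001 0.002 0.0002 -1;0 0 0 -0.0001 0.002 0.0002 -1;0 0 0 -0.0001 0.002 0.0002 -1;0 0 0 -0.0001 0.002 0.0002 -1")

```text
clock: 15.9
tool_pos: [0.5507, 0.0828, 0.1056]
tool_rot: [3.142, 0.0, 0.07]
contact_force: [-0.7, -1.5, 0.3]
grip_width: 0.107
```

jog_arm(moves="0 0 0 -0.0001 0.002 0.0002 -1;0 0 0 -0.0001 0.002 0.0002 -1")

```text
clock: 16.15
tool_pos: [0.5504, 0.0868, 0.106]
tool_rot: [3.142, 0.0, 0.07]
contact_force: [0.6, -1.3, -0.0]
grip_width: 0.106
```

jog_arm(moves="0 0 0 -0.0001 0.001 0.0001 -1;0 0 0 -0.0001 0.001 0.0001 -1;0 0 0 -0.0001 0.001 0.0001 -1")

```text
clock: 16.52
tool_pos: [0.5502, 0.0897, 0.1063]
tool_rot: [3.142, -0.0, 0.07]
contact_force: [-0.6, -2.3, -0.1]
grip_width: 0.105
```

jog_arm(moves="0 0 0 -0.0001 0.001 0.0001 -1;0 0 0 -0.0001 0.001 0.0001 -1")

```text
clock: 16.77
tool_pos: [0.55, 0.0917, 0.1065]
tool_rot: [-3.142, -0.0, 0.07]
contact_force: [0.2, -1.3, 0.2]
grip_width: 0.109
```

jog_arm(moves="0 0 0 -0.0001 0.001 0.0001 -1;0 0 0 -0.0001 0.001 0.0001 -1")

```text
clock: 17.02
tool_pos: [0.5498, 0.0939, 0.1067]
tool_rot: [-3.141, -0.0, 0.071]
contact_force: [0.7, 0.2, -0.1]
grip_width: 0.102
```

Run:
```python
from st import *
s=optics.snapshot("wrist"); o=observe(); print(np.array(o["tool_pos"]),rk(o["tool_pos"]),np.array(o["contact_force"]),o["clock"])
cv2.imwrite("pics/w6.png",s["frame"])
```

```text
[0.5498 0.094  0.1067] [ 0.0606 -0.0018] [ 0.2585  0.2781 -0.9943] 17.075
```

View pics/w6.png

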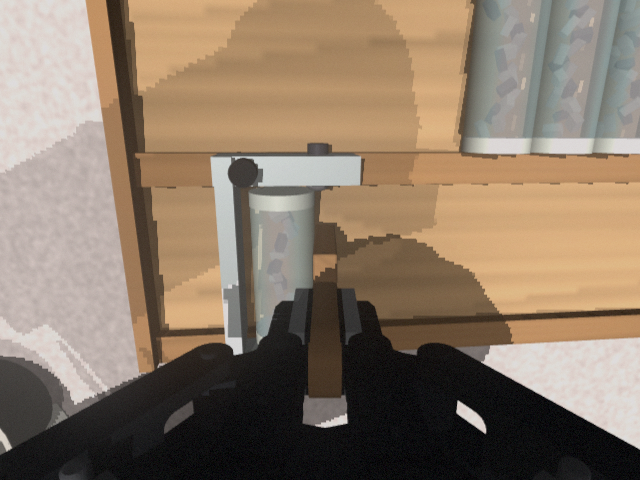

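The vial has jumped clear of the balls (force dropped to about 0) and lies next to the plate. I'll feel for the stop in 1 mm steps.

jog_arm(moves="0 0 0 -0.0001 0.001 0.0001 -1;0 0 0 -0.0001 0.001 0.0001 -1")

```text
clock: 17.32
tool_pos: [0.5496, 0.0959, 0.1069]
tool_rot: [-3.141, -0.0, 0.071]
contact_force: [-0.7, -0.4, 0.2]
grip_width: 0.107
```

jog_arm(moves="0 0 0 -0.0001 0.001 0.0001 -1")

```text
clock: 17.45
tool_pos: [0.5495, 0.0968, 0.107]
tool_rot: [-3.142, -0.0, 0.071]
contact_force: [-0.8, -0.1, -0.6]
grip_width: 0.105
```

jog_arm(moves="0 0 0 -0.0001 0.001 0.0001 -1")

```text
clock: 17.58
tool_pos: [0.5493, 0.0977, 0.1071]
tool_rot: [3.142, 0.0, 0.071]
contact_force: [0.4, -0.1, 0.5]
grip_width: 0.108
```

jog_arm(moves="0 0 0 -0.0001 0.001 0.0001 -1")

```text
clock: 17.7
tool_pos: [0.5493, 0.0987, 0.1072]
tool_rot: [3.142, 0.0, 0.07]
contact_force: [0.2, -0.1, -1.1]
grip_width: 0.106
```

jog_arm(moves="0 0 0 0 0.0007 0.0001 -1")

```text
clock: 17.82
tool_pos: [0.5492, 0.0993, 0.1073]
tool_rot: [3.141, 0.0, 0.071]
contact_force: [-0.1, -1.1, 0.6]
grip_width: 0.106
```

jog_arm(moves="0 0 0 0 0.0005 0 -1")

```text
clock: 17.95
tool_pos: [0.5491, 0.0995, 0.1073]
tool_rot: [3.141, 0.0, 0.071]
contact_force: [-0.1, -3.5, -0.6]
grip_width: 0.101
```

jog_arm(moves="0 0 0 0 0.0005 0 -1")

```text
clock: 18.08
tool_pos: [0.5491, 0.0997, 0.1073]
tool_rot: [3.141, 0.001, 0.07]
contact_force: [0.9, -6.0, 0.8]
grip_width: 0.111
```

The stop is felt: the force rises steeply to 6 N with no travel. I'll back off and check the vial stays.

jog_arm(moves="0 0 0 0 -0.001 0 -1;0 0 0 0 -0.002 0 -1;0 0 0 0.0002 -0.003 -0.0002 -1;0 0 0 0.0003 -0.005 -0.0003 -1;0 0 0 0.0004 -0.006 0 -1;0 0 0 0.0006 -0.008 0 -1;0 0 0 0 0 0 -1")

```text
clock: 18.95
tool_pos: [0.5508, 0.0747, 0.1068]
tool_rot: [-3.142, 0.0, 0.07]
contact_force: [-0.0, -0.1, -0.2]
grip_width: 0.105
```

jog_arm(moves="0 0 0 0 0 0.02 -1;0 0 0 0 0 0.04 -1;0 0 0 0 0 0.05 -1;0 0 0 0 -0.02 0.03 -1;0 0 0 0 0 0 -1")

```text
clock: 19.58
tool_pos: [0.552, 0.055, 0.2498]
tool_rot: [-3.14, -0.005, 0.07]
contact_force: [-0.1, 0.3, -0.8]
grip_width: 0.106
```

Run:
```python
from st import *
s=optics.snapshot("wrist"); o=observe(); print(np.array(o["tool_pos"]),np.array(o["tool_rot"]),rk(o["tool_pos"]),np.array(o["contact_force"]),o["clock"])
cv2.imwrite("pics/w7.png",s["frame"])
```

```text
[0.5511 0.0552 0.2479] [-3.1405 -0.0023  0.0696] [ 0.0219 -0.0004] [ 0.2544 -0.5512 -0.5445] 19.625
```

View pics/w7.png

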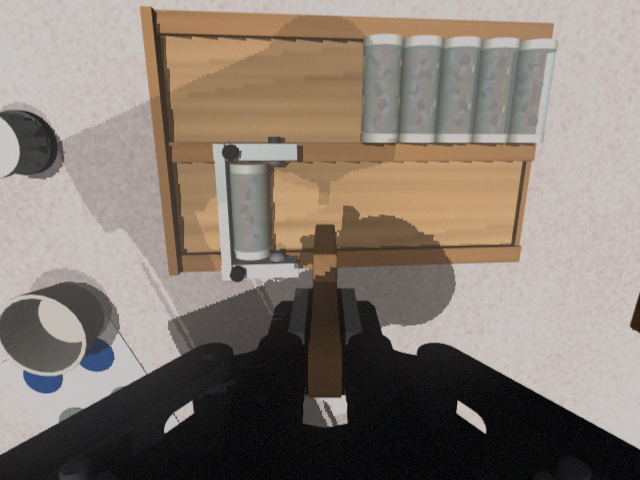

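The vial lies parked against the plate at px (250,210), behind both balls (px 275), with nothing else moved. Now the paddle goes back to the stand.

jog_arm(moves="0 0 -0.0154 -0.01 -0.0537 -0.007 -1;0 0 -0.0154 -0.01 -0.0537 -0.007 -1;0 0 -0.0154 -0.01 -0.0537 -0.007 -1;0 0 -0.0154 -0.01 -0.0537 -0.007 -1;0 0 -0.0154 -0.01 -0.0537 -0.007 -1;0 0 -0.0154 -0.01 -0.0537 -0.007 -1;0 0 -0.0154 -0.01 -0.0537 -0.007 -1;0 0 0 0 0 0 -1")

```text
clock: 20.62
tool_pos: [0.4788, -0.3229, 0.1952]
tool_rot: [-3.14, 0.004, 0.009]
contact_force: [0.3, 0.8, -0.5]
grip_width: 0.107
```

Run:
```python
from st import *
s=optics.snapshot("wrist");o=observe(); print(np.array(o["tool_pos"]),np.array(o["tool_rot"]),o["clock"])
cv2.imwrite("pics/w8.png",s["frame"])
```

```text
[ 0.4794 -0.3216  0.1957] [-3.1404  0.0032  0.0108] 20.675
```

jog_arm(moves="0 0 0.005 0.0018 0.0008 -0.03 -1;0 0 0 0 0 -0.03 -1;0 0 0 0 0 -0.02 -1;0 0 0 0 0 -0.005 -1;0 0 0 0 0 0 -1;0 0 0 0 0 0 -1")

```text
clock: 21.42
tool_pos: [0.4833, -0.3196, 0.1138]
tool_rot: [3.141, -0.001, 0.017]
contact_force: [-0.5, -0.4, -0.6]
grip_width: 0.107
```

Run:
```python
from st import *
s=optics.snapshot("wrist");o=observe(); print(np.array(o["tool_pos"]),np.array(o["tool_rot"]),np.array(o["contact_force"]),o["clock"])
a=cv2.resize(s["frame"][100:420,180:460],None,fx=1.7,fy=1.7)
s=optics.snapshot("scene");c=proj(s,np.array([.481,-.321,.05])).astype(int)
b=cv2.resize(s["frame"][c[1]-32:c[1]+32,c[0]-19:c[0]+19],(323,544),interpolation=cv2.INTER_CUBIC)
cv2.imwrite("pics/m9.png",np.hstack([a,b]))
```

```text
[ 0.4832 -0.3197  0.1138] [ 3.141  -0.0015  0.0171] [ 0.2552  0.5127 -0.0627] 21.475
```

View pics/m9.png

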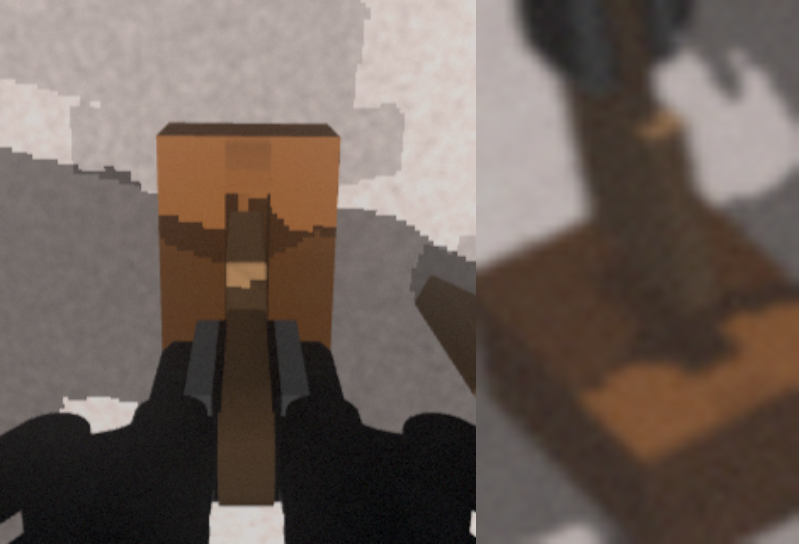

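The blade is centred across the slot in the wrist view (blade px 228–267, slot px 224–270). I'll lower it gently.

jog_arm(moves="0 0 0 -0.0013 0 -0.006 -1;0 0 0 0 0 -0.006 -1;0 0 0 0 0 -0.005 -1;0 0 0 0 0 -0.004 -1;0 0 0 0 0 0 -1")

```text
clock: 22.15
tool_pos: [0.4811, -0.3197, 0.0913]
tool_rot: [-3.141, 0.001, 0.017]
contact_force: [0.9, -0.2, 0.1]
grip_width: 0.106
```

jog_arm(moves="0 0 0 0 0 -0.005 -1;0 0 0 0 0 -0.005 -1;0 0 0 0 0 0 -1")

```text
clock: 22.52
tool_pos: [0.4809, -0.3196, 0.0812]
tool_rot: [-3.141, 0.001, 0.017]
contact_force: [-0.0, 0.0, 0.4]
grip_width: 0.106
```

In the slot without contact. Next: seat and release.

jog_arm(moves="0 0 0 0 0 -0.005 -1;0 0 0 0 0 -0.004 -1;0 0 0 0 0 -0.002 -1;0 0 0 0 0 0 -1")

```text
clock: 23.02
tool_pos: [0.4812, -0.3197, 0.0706]
tool_rot: [-3.142, 0.0, 0.017]
contact_force: [-0.5, 0.1, -0.5]
grip_width: 0.104
```

jog_arm(moves="0 0 0 0 0 -0.001 -1;0 0 0 0 0 -0.001 -1;0 0 0 0 0 0 -1")

```text
clock: 23.4
tool_pos: [0.4813, -0.3197, 0.0688]
tool_rot: [-3.142, -0.0, 0.017]
contact_force: [0.1, 0.4, -0.6]
grip_width: 0.109
```

jog_arm(moves="0 0 0 0 0 -0.001 -1;0 0 0 0 0 -0.001 -1;0 0 0 0 0 0 -1")

```text
clock: 23.78
tool_pos: [0.4814, -0.3199, 0.0676]
tool_rot: [3.141, -0.0, 0.017]
contact_force: [-1.9, 1.3, 7.3]
grip_width: 0.11
```

jog_arm(moves="0 0 0 0 0 -0.001 -1;0 0 0 0 0 0 -1")

```text
clock: 24.02
tool_pos: [0.4815, -0.32, 0.0676]
tool_rot: [3.141, -0.001, 0.017]
contact_force: [-4.0, 3.2, 16.1]
grip_width: 0.102
```

Seated on the slot floor. I'll relieve the press, open and rise.

jog_arm(moves="0 0 0 0 0 0.0015 -1;0 0 0 0 0 0 -0.4;0 0 0 0 0 0 0;0 0 0 0 0 0 0;0 0 0 0 0 0 0")

```text
clock: 24.65
tool_pos: [0.4812, -0.3197, 0.0671]
tool_rot: [-3.142, 0.0, 0.017]
contact_force: [0.7, -0.8, -0.2]
grip_width: 0.502
```

jog_arm(moves="0 0 0 0 0 0.02 0;0 0 0 0 0 0.04 0;0 0 0 0 0 0.06 0;0 0 0 0 0 0.06 0;0 0 0 -0.021 0.044 0.05 0;0 0 0 0 0 0 0;0 0 0 0 0 0 0")

```text
clock: 25.52
tool_pos: [0.4623, -0.28, 0.292]
tool_rot: [-3.141, -0.001, 0.017]
contact_force: [0.1, 0.1, -0.5]
grip_width: 0.498
```

Run:
```python
from st import *
s=optics.snapshot("wrist");o=observe(); print(np.array(o["tool_pos"]),np.array(o["contact_force"]),o["clock"],o["grip_width"])
s2=optics.snapshot("top")
a=s["frame"][60:300,200:560]; b=s2["frame"][150:350,140:560]
cv2.imwrite("pics/m10.png",np.vstack([cv2.resize(a,(450,300)),cv2.resize(b,(450,300))]))
```

```text
[ 0.4622 -0.2802  0.2912] [ 0.235   0.3201 -0.6734] 25.575 0.5031794333074021
```

No picture views left, so I'll check numerically against the earlier frames.

Run:
```python
from st import *
for c in("wrist","top","scene"):
  s=optics.snapshot(c)
  for n,z in [("paddle",.008),("stand",0),("vial",.059),("ramekin",0),("bowl",0),("tower_storey",0)]:
    for m in models.mark_of(c,n)[:2]:
      w=atz(s,m["position"],z); print(c,n,round(m["score"],2),w,rk(w) if n=="vial" else "")
  for m in models.find_in(c,"paddle")[:2]: print(c,"box",np.round(m["box"]),round(m["score"],2))
  f=s["frame"]
  if c=="scene":
    a=cv2.imread("pics/scene0.png")
    # paddle/stand patch unchanged? (before vs. now)
    t=a[245:312,150:212]; r=cv2.matchTemplate(f[235:322,140:222],t,cv2.TM_CCOEFF_NORMED); print("stand+paddle match",cv2.minMaxLoc(r)[1],cv2.minMaxLoc(r)[3],"expect (10,10)")
```

```text
wrist paddle 0.95 [ 0.4797 -0.3238  0.008 ] 
wrist paddle 0.69 [ 0.4443 -0.4185  0.008 ] 
wrist stand 0.68 [ 0.4814 -0.3182  0.    ] 
wrist vial 0.48 [ 0.5526 -0.012   0.059 ] [-0.0453  0.0029]
wrist ramekin 0.52 [0.5551 0.0311 0.    ] 
wrist box [419. 191. 528. 261.] 0.74
wrist box [356. 160. 379. 204.] 0.61
top vial 0.78 [0.5455 0.1327 0.059 ] [ 0.0995 -0.0002]
top ramekin 0.77 [0.402  0.3253 0.    ] 
top bowl 0.9 [ 0.6863 -0.3661  0.    ] 
top bowl 0.34 [0.5812 0.345  0.    ] 
top tower_storey 0.59 [0.5831 0.3486 0.    ] 
scene paddle 0.65 [ 0.489 -0.319  0.008] 
scene paddle 0.59 [ 0.4485 -0.4181  0.008 ] 
scene stand 0.71 [ 0.4778 -0.3207  0.    ] 
scene vial 0.61 [0.5531 0.1181 0.059 ] [ 0.0845 -0.0068]
scene ramekin 0.62 [0.4118 0.3336 0.    ] 
scene ramekin 0.18 [ 0.4704 -0.3202  0.    ] 
scene bowl 0.84 [ 0.6907 -0.3655  0.    ] 
scene bowl 0.6 [0.4904 0.1287 0.    ] 
scene tower_storey 0.67 [0.5876 0.3442 0.    ] 
scene box [168. 253. 188. 288.] 0.82
scene box [103. 245. 143. 313.] 0.68
stand+paddle match 0.7216403484344482 (10, 10) expect (10,10)
```

Run:
```python
from st import *
s=optics.snapshot("top");C,S=np.cos(p[2]),np.sin(p[2])
for i in range(-150,125,15):
  x=i/1000; q=proj(s,np.array([p[0]+C*x,p[1]+S*x,.034+.105*x+.016])).astype(int)
  print(i,q,s["frame"][q[1]-4:q[1]+5,q[0]-2:q[0]+3].mean((0,1)).round())
```

```text
-150 [370 248] [43. 52. 61.]
-135 [363 249] [44. 53. 62.]
-120 [357 249] [45. 53. 62.]
-105 [350 250] [47. 55. 65.]
-90 [344 250] [47. 56. 65.]
-75 [337 250] [40. 48. 56.]
-60 [330 251] [28. 32. 37.]
-45 [324 251] [ 89. 125. 152.]
-30 [317 252] [ 90. 125. 152.]
-15 [310 252] [ 89. 123. 150.]
0 [303 253] [ 88. 121. 148.]
15 [297 253] [ 87. 120. 146.]
30 [290 253] [ 95. 129. 153.]
45 [283 254] [ 96. 130. 154.]
60 [276 254] [ 93. 126. 150.]
75 [270 255] [76. 84. 86.]
90 [263 255] [107. 111. 113.]
105 [256 256] [120. 123. 124.]
120 [249 256] [ 96. 125. 150.]
```

The lane is bare wood up to x = 60 mm. Grey glass and the plate show at 75–105 mm, so the vial is still parked.

```bash
python3 -c "
from station import arm; print(arm.close_job())"
```

```text
the job is handed in; nothing more can be done
None
```

The vial is parked against the stop and the paddle is back in its stand. I handed the job in with about 26 s on the robot's clock; no verdict was reported.

- **Vial:** I rolled it up the lane with the smaller paddle at no more than about 50 mm/s. It passed between the ball catches with at most about 4 N in the readings. I then felt the rigid stop at 6 N and backed off. The wrist picture taken afterwards showed it lying free behind both balls.
- **Paddle:** It slid into the slot without contact. It pressed on the slot floor with about 16 N before I eased off, opened the gripper and rose clear.
- **Final checks:** The 12-picture limit blocked my last view, so these were numeric only.
  - **Vial:** Top-camera colours show bare lane from −45 to 60 mm and glass at about 75–90 mm, where it was parked. The lane front was hidden in that check. The networks put the vial at 85 mm (scene camera) and 100 mm (top camera). The wrist camera's low-score report at −45 mm disagreed, but the colours there show bare wood, so I took it as false.
  - **Paddle and stand:** The networks put the paddle back at its original spot. The before/after image match came out exactly in place but with a correlation of only 0.72, so whether it is fully upright was not confirmed by eye.
  - **Bystanders:** The ramekin, bowl and tower storey are where they were to within the networks' scatter, about 2 cm at worst.

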